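# Count out five bearing balls on the counting board

## Robot

A 6-joint arm with a two-finger parallel gripper is mounted at the origin on the work surface. World frame = base frame: x ahead of the robot, y to its left, z up, the work surface at z = 0. Lengths are in m, angles in rad, forces in N, time in s.
With the tool pointing down it reaches from about 0.225 to 0.725 m from the base axis. Payload 3.1 kg.
Tool frame: the origin (TCP) lies on the mounting face of the last link; the fingertips stand 173 mm ahead of it and the grasp point (between the pads) lies 155 mm ahead of it; z points along the fingers, y is the line along which they close (so a half turn about z gives the same grasp; the last joint's range is limited). The gripper opens to 85 mm and grips with 20 to 120 N. Pads are 22 mm wide; open, the fingers measure 114 mm over their backs; the gripper's body (76 mm by 85 mm) begins 54 mm behind the grasp point. The pads swing forward as they close: fully open they stand 13 mm farther back than shut.
Start: joints at [-0.128, 0.048, 0.099, 1.622, 0, 1.443], TCP at [0.525, -0, 0.405] pointing down, gripper open.
Joint ranges: [-2.91, 2.91], [-0.99, 1.94], [-1.21, 1.42], [-2.12, 2.29], [-1.49, 1.47], [-3.14, 3.14]. Speed limits (rad/s): [2.79, 2.79, 3.14, 3.14, 3.14, 3.14].

## Interface

Orientations are given as a rotation vector (axis times angle).
In Python, from workcell import env gives the robot as it stands. The module is installed in compiled form; this text tells all that it offers.
- The arm moves only by the shell command python3 -m inch 'ROWS' [OPENING] [FORCE]. ROWS is a JSON object of lists of equal length, an entry for each row: "travel": the shift along the world's x, y, z in cm, a list of three; "twist": the turn, a rotation vector about the world's x, y, z in degrees, a list of three. A call has 1 to 20 rows; each row is the pose to reach, as a shift and turn from the pose commanded when the call began; what a row does not reach only later rows make up. A row lasts 1/10 s, in which the tool goes at most 50 mm and 8.59 degrees, less where a joint would pass 70% of its speed; a pose out of reach is approached as far as the arm can. A call with a gripper value outside its range is refused whole. OPENING is the opening, from 0 (shut) to 1 (fully open), set as the call begins (- or left out, the last holds). The fingers move at their own pace and stop on an object; FORCE is the grip in N (left out, the last holds). Time passes only in rows, so rows that repeat a pose let the fingers close. It gives the time, the measured TCP pose, the force, the opening and the grip force at its end, in the units of the state.
- env.get_obs(): the state, without advancing time (a new reading comes with each control period).
- env.capture(name): name is "scene" or "side" or "wrist"; returns a dict with "pixels" (480x640x3 uint8, red, green, blue), "vertical_fov" (degrees; the focal length in pixels is half the picture's height over the tangent of half this angle, whatever the lens; pixels are square), "cx", "cy" (the principal point, pixels), "world_to_cam" (4x4, takes a point from world to camera coordinates). Camera axes: x right, y up, looking along -z (the intrinsics and any distortion apply to the point x, -y, -z); pixel columns grow to the right and rows downward; lengths in m; the calibration is good to about 2 mm. A picture is of the moment at which its call begins. There is no depth.
- env.job_done(): hands the job in; it is judged then, once.
The state is a dict: "clock": time; "q": joint angles; "joint_vel": joint speeds; "effort": joint torques, N m; "position": TCP position; "ee_rot": TCP orientation; "wrist_force": force on the tool from outside, world axes, zero at the start; "torque": the same for the moment, N m; "width": finger opening in m; "grasp_force": force on a finger pad.
Only numpy, scipy, OpenCV 4.12 (cv2) and the standard library are available. Lean on these libraries where they do the work, as an engineer would, in place of code of your own. Each camera call takes 0.05 s, during which the arm holds its last target. There are 200 camera calls.

## Task

Count out five bronze bearing balls for the slide with the counting board: lift its channel end by the handle so that the balls run out and one drops into each of the five pockets, then lift the other end so that the spare balls run back into the channel. Leave the board standing flat on its feet on the bench with all seven balls in it, one in every pocket and the spares in the channel. Never touch the clean balls with the gripper, and leave the other things on the bench as they are.

Things in the scene. Friction and masses are not known exactly. Their poses are not given: they have to be found in the camera images.
- board: Free-standing aluminium counting board, 0.45 to 0.7 kg: a tray 112 mm long (x), 100 mm wide (y), its 4 mm rims 35 mm above the bench, on four rubber feet (16 mm across, 5 mm high) at x = +-46, y = +-36 mm, about which either end can be tipped up. Origin on the bench under its centre, z up, x from the channel end to the pocket end. Rod handle at each end. The bench is at z = 0.
- channel_handle (a point): Middle of the grip of the channel end's handle: a level steel rod 10 mm thick, 52 mm clear between its legs, parallel to the board's y, 36 mm beyond the end rim, its centre 48 mm above the bench (board x = -92, z = 48 mm). Axes as the board's.
- pocket_handle (a point): Middle of the grip of the same rod handle at the pocket end (board x = +92, z = 48 mm). Axes as the board's.
- channel (a point): Middle of the sunken channel's floor (board x = -34, z = 13 mm). The channel is 36 mm wide (x -52 to -16) and 92 mm long (y). From it a ramp climbs 4 mm over x -16 to 2 (12.5 degrees) to the flat field at z = 17 mm: the balls leave only when the channel end is up by more than that (about 20 degrees is ample). A ball lying in it has its centre at board z = 21 mm.
- pocket_1 (a point): Pocket 1 of 5, in a row across the field near the end rim, counted towards the board's +y; round, 17 mm wide, 7 mm deep. A seated ball stands a little over half out and stays in below about 50 degrees of tilt. The point is where the centre of a ball seated in it lies (board frame x = 42, y = -37.0, z = 18 mm).
- pocket_2 (a point): Pocket 2 of 5, in a row across the field near the end rim, counted towards the board's +y; round, 17 mm wide, 7 mm deep. A seated ball stands a little over half out and stays in below about 50 degrees of tilt. The point is where the centre of a ball seated in it lies (board frame x = 42, y = -18.5, z = 18 mm).
- pocket_3 (a point): Pocket 3 of 5, in a row across the field near the end rim, counted towards the board's +y; round, 17 mm wide, 7 mm deep. A seated ball stands a little over half out and stays in below about 50 degrees of tilt. The point is where the centre of a ball seated in it lies (board frame x = 42, y = 0.0, z = 18 mm).
- pocket_4 (a point): Pocket 4 of 5, in a row across the field near the end rim, counted towards the board's +y; round, 17 mm wide, 7 mm deep. A seated ball stands a little over half out and stays in below about 50 degrees of tilt. The point is where the centre of a ball seated in it lies (board frame x = 42, y = 18.5, z = 18 mm).
- pocket_5 (a point): Pocket 5 of 5, in a row across the field near the end rim, counted towards the board's +y; round, 17 mm wide, 7 mm deep. A seated ball stands a little over half out and stays in below about 50 degrees of tilt. The point is where the centre of a ball seated in it lies (board frame x = 42, y = 37.0, z = 18 mm).
- ball_1: One of seven like bronze bearing balls, 16 mm across, 19 g, origin at its centre; it starts in the channel. It rolls freely (from about 2 degrees of slope on a flat).
- ball_2: One of seven like bronze bearing balls, 16 mm across, 19 g, origin at its centre; it starts in the channel. It rolls freely (from about 2 degrees of slope on a flat).
- ball_3: One of seven like bronze bearing balls, 16 mm across, 19 g, origin at its centre; it starts in the channel. It rolls freely (from about 2 degrees of slope on a flat).
- ball_4: One of seven like bronze bearing balls, 16 mm across, 19 g, origin at its centre; it starts in the channel. It rolls freely (from about 2 degrees of slope on a flat).
- ball_5: One of seven like bronze bearing balls, 16 mm across, 19 g, origin at its centre; it starts in the channel. It rolls freely (from about 2 degrees of slope on a flat).
- ball_6: One of seven like bronze bearing balls, 16 mm across, 19 g, origin at its centre; it starts in the channel. It rolls freely (from about 2 degrees of slope on a flat).
- ball_7: One of seven like bronze bearing balls, 16 mm across, 19 g, origin at its centre; it starts in the channel. It rolls freely (from about 2 degrees of slope on a flat).
- screwdriver: Bystander: wooden-handled screwdriver, about 150 mm long, lying beside the board; origin under its middle.
- v_block: Bystander: steel V-block 44 x 40 x 30 mm on the other side of the board; origin under its middle.
- wash_bottle: Bystander: white wash bottle, 60 mm across, 172 mm tall; origin under its middle.
- mirror_mount: Bystander: mirror in a square mount on a short post, 111 mm tall, foot 40 mm across; origin under its foot.
- spanner: Bystander: steel spanner, about 150 mm long, lying flat; origin under its middle.

How it is judged:
By the outcome, as a careful person would: the job done as asked, in the order asked, and still so for the second after the job is handed in, with the robot touching nothing.
It also fails if it takes over 51 s, if anything falls off the work surface, if the arm or the gripper's body presses on something with over 40 N, if the wrist force passes 120 N, or if a joint passes its speed limit or range.

## Working session

There is one attempt and no reset: what is moved stays moved. The work goes in short steps, Python scripts to look and compute and a shell command to move; the robot and the scene stay as the last step left them, time stands still between calls to the robot, and variables do not carry over. Pictures are saved under pics/ and viewed, at most 10 in all, crops included, and the job is handed in when it is done.

```bash
mkdir -p pics; cat > h.py <<'E'
import numpy as np,cv2
from workcell import env
def cap(n,f=None):
    c=env.capture(n)
    if f: cv2.imwrite(f,cv2.cvtColor(c['pixels'],cv2.COLOR_RGB2BGR))
    return c
def K(c):
    h=c['pixels'].shape[0]; return h/2/np.tan(np.radians(c['vertical_fov'])/2)
def proj(c,P):
    P=np.atleast_2d(P);p=(c['world_to_cam']@np.c_[P,np.ones(len(P))].T).T
    f=K(c);return np.c_[c['cx']+f*p[:,0]/-p[:,2],c['cy']-f*p[:,1]/-p[:,2]]
def ray(c,uv,z):
    f=K(c);d=np.array([(uv[0]-c['cx'])/f,-(uv[1]-c['cy'])/f,-1.])
    M=np.linalg.inv(c['world_to_cam']);o=M[:3,3];d=M[:3,:3]@d
    return o+d*(z-o[2])/d[2]
E
python3 - <<'E'
from h import *
a=cap('scene','pics/scene0.png');b=cap('wrist','pics/wrist0.png')
for c in (a,b):print({k:v for k,v in c.items() if k!='pixels'})
print(env.get_obs())
E
```

```text
{'vertical_fov': 50.881949662274195, 'cx': 321.7834099485493, 'cy': 241.704480189745, 'world_to_cam': array([[-0.60626098,  0.79494453, -0.02260142,  0.30799719],
       [-0.4678567 , -0.33353913,  0.81845083,  0.18596178],
       [ 0.64308455,  0.50676903,  0.57413188, -1.53350178],
       [ 0.        ,  0.        ,  0.        ,  1.        ]])}
{'vertical_fov': 61.08233609864972, 'cx': 314.51239202062135, 'cy': 243.74623812274635, 'world_to_cam': array([[ 9.99998122e-01,  4.29322321e-04, -1.88978227e-03,
        -5.23533046e-01],
       [-1.02010349e-03,  9.45731920e-01, -3.24946296e-01,
         4.26075279e-02],
       [ 1.64772072e-03,  3.24947614e-01,  9.45730582e-01,
        -3.79777449e-01],
       [ 0.00000000e+00,  0.00000000e+00,  0.00000000e+00,
         1.00000000e+00]])}
{'clock': 0.1, 'q': array([-1.27790588e-01,  4.86850233e-02,  9.77510294e-02,  1.62199447e+00,
       -2.13131115e-05,  1.44300043e+00]), 'joint_vel': array([-0.00126741, -0.0007724 ,  0.00272541,  0.00130943, -0.00040097,
       -0.00259864]), 'effort': array([ 2.71639910e-03, -3.39851224e+01,  3.20935750e+01,  1.58655003e-02,
       -1.84533587e-04,  2.52461535e-05]), 'position': array([5.24816834e-01, 1.28173066e-05, 4.03627735e-01]), 'ee_rot': array([-2.22025103e+00, -2.22026288e+00,  2.07247462e-03]), 'wrist_force': array([-0.43113824, -0.22776599,  0.5271547 ]), 'torque': array([ 0.03093654,  0.00530342, -0.01457701]), 'grasp_force': 0.0, 'width': 0.08539576602220665}
```

View pics/scene0.png

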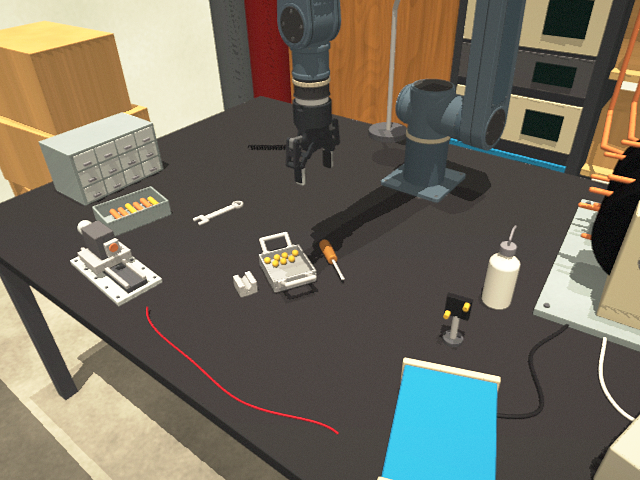

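View pics/wrist0.png

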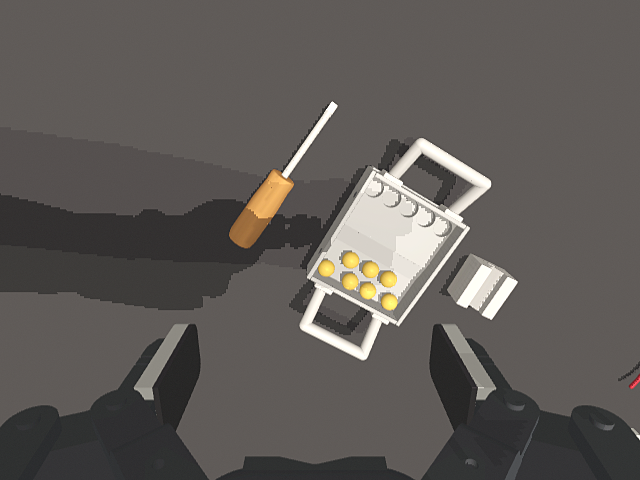

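The wrist view shows the board at a yaw of about 56°. The channel rod runs (302,325)-(366,357), the pocket rod (421,141)-(488,184), and all seven balls are in the channel. The scene view shows the screwdriver and V-block beside the board. Next I measure the rods.

```bash
cat > meas.py <<'E'
from h import *
def rod(c,g,a,b):
    a=np.array(a,float);b=np.array(b,float);u=(b-a)/np.linalg.norm(b-a);n=np.array([-u[1],u[0]]);out=[]
    for t in np.linspace(.25,.75,9):
        s=np.arange(-12,12.01,.5);p=a+t*(b-a)+s[:,None]*n
        v=cv2.remap(g,p[:,:1].astype('f4'),p[:,1:].astype('f4'),1).ravel()
        m=s[v>150]; out.append(a+t*(b-a)+n*(m.min()+m.max())/2); w=np.ptp(m)
    P=np.array([ray(c,q,.048) for q in out]); return P,w
E
python3 - <<'E'
from meas import *
c=cap('wrist');g=cv2.cvtColor(c['pixels'],cv2.COLOR_RGB2GRAY)
m=[]
for a,b in [((304,325),(365,356)),((421,143),(487,184))]:
    P,w=rod(c,g,a,b);d=P[-1]-P[0];print(P[4].round(4),w,np.degrees(np.arctan2(d[1],d[0])).round(2))
    E=[ray(c,x,.048) for x in(a,b)];print('len',np.linalg.norm(E[0]-E[1]).round(4));m.append((E[0]+E[1])/2)
    m[-1]=P.mean(0)
d=m[1]-m[0];print(m,np.linalg.norm(d),np.degrees(np.arctan2(d[1],d[0])))
E
```

```text
[ 0.5422 -0.1216  0.048 ] 10.5 -30.03
len 0.0653
[0.6333 0.0383 0.048 ] 12.0 -29.93
len 0.0642
[array([ 0.54223427, -0.1216645 ,  0.048     ]), array([0.63336851, 0.03825979, 0.048     ])] 0.18406854408643145 60.32297177114868
```

```bash
python3 -m inch '{"travel":[[0.2,-1,-1],[0.4,-2.4,-2],[0.6,-3.8,-3],[0.8,-5.2,-4],[1,-6.8,-5.5],[1.2,-8.4,-7],[1.4,-10,-8.5],[1.6,-11.2,-9.5],[1.7,-11.9,-10],[1.72,-12.17,-10.2],[1.72,-12.17,-10.2],[1.72,-12.17,-10.2]],"twist":[[0,0,4],[0,0,10],[0,0,17],[0,0,24],[0,0,31],[0,0,38],[0,0,45],[0,0,51],[0,0,56],[0,0,60],[0,0,60],[0,0,60]]}' 0.33 40
python3 - <<'E'
from h import *
c=cap('wrist','pics/w1.png');o=env.get_obs();print(o['position'],o['ee_rot'],o['q'],o['width'])
print(proj(c,[[0.5422,-0.1217,.048],[0.6333,.0383,.048]]))
E
```

```text
clock: 1.35
position: [0.5421, -0.1216, 0.3024]
ee_rot: [-0.815, -3.033, -0.0]
wrist_force: [-0.2, 0.2, 0.9]
width: 0.0279
grasp_force: 0.0
[ 0.54217059 -0.12153186  0.30270943] [-8.14736609e-01 -3.03391999e+00 -2.67204489e-04] [-3.41250630e-01  1.28595717e-01 -1.72759896e-02  1.42511860e+00
  1.55311890e-04  1.83455185e-01] 0.028067565311500193
[[315.66631867 256.06043254]
 [630.60988561 253.94946617]]
```

View pics/w1.png

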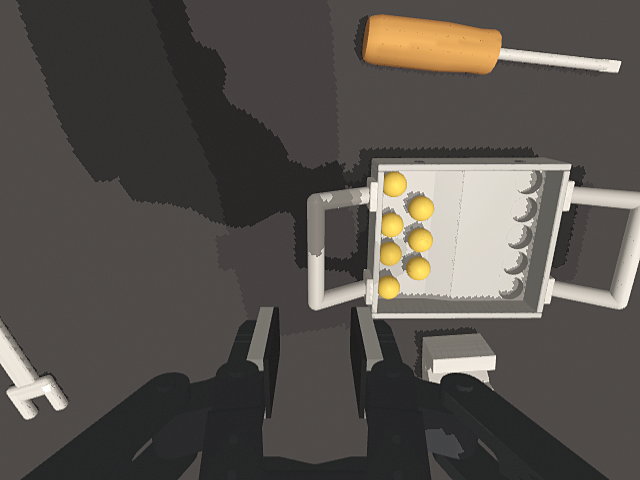

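The rod lies at column about 317 between the legs at rows 195 and 305, close to the predicted (316,256), so I descend and grip.

```bash
python3 -m inch '{"travel":[[0,0,-1],[0,0,-2.5],[0,0,-4],[0,0,-5.5],[0,0,-7],[0,0,-8],[0,0,-9],[0,0,-9.6],[0,0,-9.9],[0,0,-9.9]],"twist":[[0,0,0],[0,0,0],[0,0,0],[0,0,0],[0,0,0],[0,0,0],[0,0,0],[0,0,0],[0,0,0],[0,0,0]]}'
python3 -m inch '{"travel":[[0,0,0],[0,0,0],[0,0,0],[0,0,0],[0,0,0],[0,0,0]],"twist":[[0,0,0],[0,0,0],[0,0,0],[0,0,0],[0,0,0],[0,0,0]]}' 0 40
python3 - <<'E'
import numpy as np
from scipy.spatial.transform import Rotation as R
psi=np.radians(60.1);bx=np.array([np.cos(psi),np.sin(psi),0]);by=np.array([-bx[1],bx[0],0]);bz=np.array([0,0,1.])
for name,s in(('chan',1),('pock',-1)):
  r=s*-.146*bx+.203*bz
  for th in(2,4,6,8,10,12,14,16,18,20,22,24):
    Q=R.from_rotvec(by*np.radians(th)*s);print(name,th,((Q.apply(r)-r)*100).round(2).tolist(),(by*th*s).round(2).tolist())
E
```

```text
clock: 2.4
position: [0.5422, -0.1217, 0.2035]
ee_rot: [-0.813, -3.034, -0.0]
wrist_force: [-0.4, -0.1, -0.4]
width: 0.0282
grasp_force: 0.0
clock: 3.0
position: [0.5426, -0.1218, 0.2045]
ee_rot: [0.812, 3.033, 0.0]
wrist_force: [-0.1, 0.9, 3.5]
width: 0.0086
grasp_force: 39.2
chan 2 [0.36, 0.62, 0.5] [-1.73, 1.0, 0.0]
chan 4 [0.72, 1.26, 0.97] [-3.47, 1.99, 0.0]
chan 6 [1.1, 1.91, 1.41] [-5.2, 2.99, 0.0]
chan 8 [1.48, 2.57, 1.83] [-6.94, 3.99, 0.0]
chan 10 [1.87, 3.25, 2.23] [-8.67, 4.98, 0.0]
chan 12 [2.26, 3.94, 2.59] [-10.4, 5.98, 0.0]
chan 14 [2.66, 4.63, 2.93] [-12.14, 6.98, 0.0]
chan 16 [3.07, 5.34, 3.24] [-13.87, 7.98, 0.0]
chan 18 [3.48, 6.06, 3.52] [-15.6, 8.97, 0.0]
chan 20 [3.9, 6.78, 3.77] [-17.34, 9.97, 0.0]
chan 22 [4.32, 7.51, 3.99] [-19.07, 10.97, 0.0]
chan 24 [4.75, 8.25, 4.18] [-20.81, 11.96, 0.0]
pock 2 [-0.36, -0.62, 0.5] [1.73, -1.0, -0.0]
pock 4 [-0.72, -1.26, 0.97] [3.47, -1.99, -0.0]
pock 6 [-1.1, -1.91, 1.41] [5.2, -2.99, -0.0]
pock 8 [-1.48, -2.57, 1.83] [6.94, -3.99, -0.0]
pock 10 [-1.87, -3.25, 2.23] [8.67, -4.98, -0.0]
pock 12 [-2.26, -3.94, 2.59] [10.4, -5.98, -0.0]
pock 14 [-2.66, -4.63, 2.93] [12.14, -6.98, -0.0]
pock 16 [-3.07, -5.34, 3.24] [13.87, -7.98, -0.0]
pock 18 [-3.48, -6.06, 3.52] [15.6, -8.97, -0.0]
pock 20 [-3.9, -6.78, 3.77] [17.34, -9.97, -0.0]
pock 22 [-4.32, -7.51, 3.99] [19.07, -10.97, -0.0]
pock 24 [-4.75, -8.25, 4.18] [20.81, -11.96, -0.0]
```

```bash
python3 -m inch '{"travel":[[0.36,0.62,0.5],[0.72,1.26,0.97],[1.1,1.91,1.41],[1.48,2.57,1.83],[1.87,3.25,2.23],[2.07,3.6,2.42],[2.26,3.94,2.59],[2.46,4.28,2.76],[2.66,4.63,2.93],[2.87,4.98,3.09],[3.07,5.34,3.24],[3.28,5.7,3.38],[3.48,6.06,3.52],[3.69,6.42,3.65],[3.9,6.78,3.77],[3.9,6.78,3.77],[3.9,6.78,3.77],[3.9,6.78,3.77],[3.9,6.78,3.77],[3.9,6.78,3.77]],"twist":[[-1.73,1,0],[-3.47,1.99,0],[-5.2,2.99,0],[-6.94,3.99,0],[-8.67,4.98,0],[-9.54,5.48,0],[-10.4,5.98,0],[-11.27,6.48,0],[-12.14,6.98,0],[-13,7.48,0],[-13.87,7.98,0],[-14.74,8.48,0],[-15.6,8.97,0],[-16.47,9.47,0],[-17.34,9.97,0],[-17.34,9.97,0],[-17.34,9.97,0],[-17.34,9.97,0],[-17.34,9.97,0],[-17.34,9.97,0]]}'
python3 - <<'E'
from h import *
c=cap('wrist','pics/w2.png')
E
```

```text
clock: 5.0
position: [0.5812, -0.0539, 0.2414]
ee_rot: [-0.779, -2.907, 0.512]
wrist_force: [0.5, 0.2, -2.3]
width: 0.0085
grasp_force: 39.3
```

View pics/w2.png

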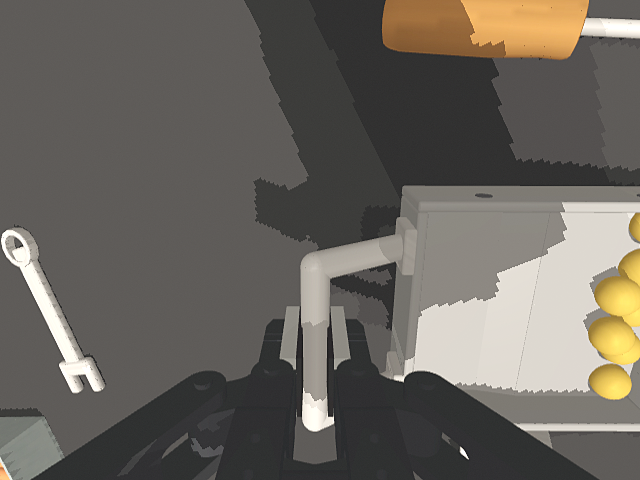

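The balls have run out and sit near the pocket rim, cut off by the right edge (columns 590-640). I'll check the other cameras.

```bash
python3 - <<'E'
from h import *
out=[]
for n in('scene','side'):
    c=cap(n);p=proj(c,[[.61,-.003,.03]])[0];print(n,p)
    x,y=int(np.clip(p[0],50,590)),int(np.clip(p[1],50,430))
    out.append(cv2.resize(c['pixels'][y-50:y+50,x-50:x+50],(400,400),interpolation=2))
cv2.imwrite('pics/c2.png',np.hstack(out)[:,:,::-1])
E
```

```text
scene [292.69907615 274.81933581]
side [357.43941473 254.43007011]
```

View pics/c2.png

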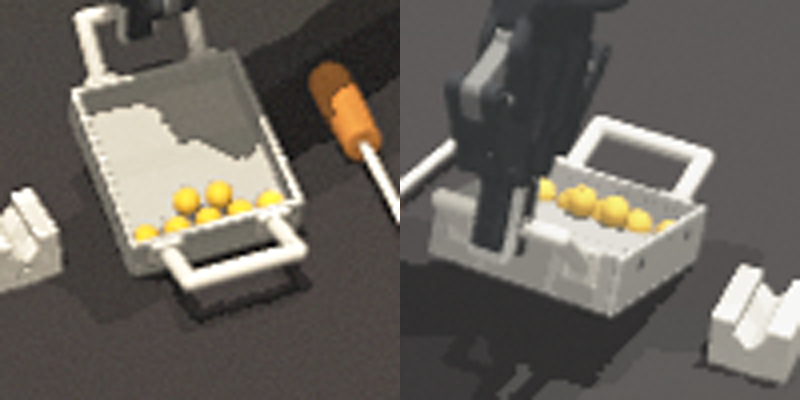

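Five balls sit evenly spaced in the row (crop x = 147, 177, 208, 238, 270), with two spares behind them, so all pockets are filled. I lower the board.

```bash
python3 -m inch '{"travel":[[-0.42,-0.72,-0.25],[-0.83,-1.44,-0.53],[-1.24,-2.15,-0.84],[-1.64,-2.84,-1.18],[-2.03,-3.53,-1.54],[-2.42,-4.21,-1.94],[-2.8,-4.87,-2.36],[-3.18,-5.52,-2.8],[-3.36,-5.84,-3.03],[-3.54,-6.16,-3.27],[-3.72,-6.47,-3.52],[-3.81,-6.62,-3.64],[-3.9,-6.78,-3.77],[-3.9,-6.78,-3.77],[-3.9,-6.78,-3.77],[-3.9,-6.78,-3.77]],"twist":[[1.73,-1,0],[3.47,-1.99,0],[5.2,-2.99,0],[6.94,-3.99,0],[8.67,-4.98,0],[10.4,-5.98,0],[12.14,-6.98,0],[13.87,-7.98,0],[14.74,-8.48,0],[15.6,-8.97,0],[16.47,-9.47,0],[16.9,-9.72,0],[17.34,-9.97,0],[17.34,-9.97,0],[17.34,-9.97,0],[17.34,-9.97,0]]}'
```

```text
clock: 6.75
position: [0.5422, -0.1216, 0.2045]
ee_rot: [-0.813, -3.035, 0.001]
wrist_force: [-3.0, 1.7, 6.0]
width: 0.0085
grasp_force: 40.1
```

```bash
python3 -m inch '{"travel":[[0,0,0],[0,0,0],[0,0,0],[0,0,0],[0,0,0]],"twist":[[0,0,0],[0,0,0],[0,0,0],[0,0,0],[0,0,0]]}' 0.33
python3 -m inch '{"travel":[[0,0,0.4],[0,0,1],[0,0,2],[0,0,3.5],[0,0,5],[0,0,6.5],[0,0,8],[0,0,9],[0,0,9.9],[0,0,9.9]],"twist":[[0,0,0],[0,0,0],[0,0,0],[0,0,0],[0,0,0],[0,0,0],[0,0,0],[0,0,0],[0,0,0],[0,0,0]]}'
python3 - <<'E'
from h import *
c=cap('wrist','pics/w3.png');o=env.get_obs();print(o['position'],o['width'])
print(proj(c,[[0.5422,-0.1217,.048],[0.6333,.0383,.048]]))
E
```

```text
clock: 7.25
position: [0.5422, -0.1217, 0.2035]
ee_rot: [-0.813, -3.035, 0.0]
wrist_force: [-0.1, 0.5, -1.0]
width: 0.0283
grasp_force: 0.0
clock: 8.25
position: [0.5427, -0.1219, 0.3045]
ee_rot: [0.812, 3.032, -0.0]
wrist_force: [-0.7, 0.1, -0.9]
width: 0.0278
grasp_force: 0.0
[ 0.54242923 -0.12181345  0.30335595] 0.028278247331793998
[[315.27228655 252.31978335]
 [628.03716849 250.62267804]]
```

View pics/w3.png

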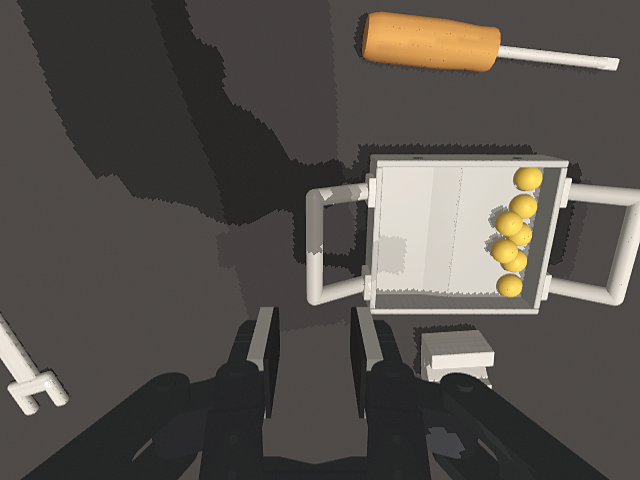

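The board is level, with five balls in pockets (rows 178, 206, 234, 261, 286) and two spares beside them at (509,223) and (505,251). The pocket rod is where predicted, at column about 628.

```bash
python3 -m inch '{"travel":[[0.6,1,0],[1.7,3,0],[3,5.3,0],[4.5,7.9,0],[6,10.5,0],[7.3,12.8,0],[8.3,14.6,0],[8.9,15.6,0],[9.11,16,0],[9.11,16,0],[9.11,16,0]],"twist":[[0,0,0],[0,0,0],[0,0,0],[0,0,0],[0,0,0],[0,0,0],[0,0,0],[0,0,0],[0,0,0],[0,0,0],[0,0,0]]}'
python3 - <<'E'
from meas import *
c=cap('wrist');g=cv2.cvtColor(c['pixels'],cv2.COLOR_RGB2GRAY)
by=np.array([-np.sin(np.radians(60.1)),np.cos(np.radians(60.1)),0]);m=np.array([.6333,.0383,.048])
a,b=proj(c,[m-by*.026,m+by*.026]);print(a,b)
P,w=rod(c,g,a,b);print(P.mean(0),w,env.get_obs()['position'])
E
```

```text
clock: 9.4
position: [0.633, 0.0377, 0.3025]
ee_rot: [-0.814, -3.034, 0.001]
wrist_force: [0.1, -0.1, -0.1]
width: 0.0278
grasp_force: 0.0
[317.09537529 295.74015028] [317.0966677  212.48970813]Traceback (most recent call last):
  File "<stdin>", line 5, in <module>
  File "meas.py", line 7, in rod
    m=s[v>150]; out.append(a+t*(b-a)+n*(m.min()+m.max())/2); w=np.ptp(m)
                                        ~~~~~^^
    return umr_minimum(a, axis, None, out, keepdims, initial, where)
ValueError: zero-size array to reduction operation minimum which has no identity
```

```bash
python3 - <<'E'
from meas import *
c=cap('wrist','pics/w4.png');g=cv2.cvtColor(c['pixels'],cv2.COLOR_RGB2GRAY)
for r in(230,255,280):print(g[r,295:341:2])
E
```

```text
[ 39  44  42  44  44  42  51 136 136 138 142 144 141 139 133  75  72  74
  72  72  73  72  72]
[ 41  41  44  44  42  43  25 183 211 130 131 236 226 119 207  57  73  73
  72  71  72  73  72]
[ 75  72  72  72  72  72  59 179 198 210 223 231 223 217 201  60  73  72
  73  73  74  73  72]
```

View pics/w4.png

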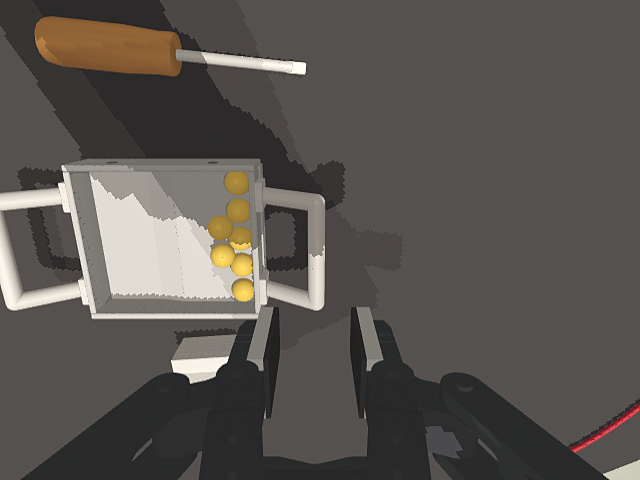

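The rod spans columns 308-324, centred at 316.5 against the predicted 317. I descend, grip, and tip the pocket end up about 12°.

```bash
python3 -m inch '{"travel":[[0,0,-1],[0,0,-2.5],[0,0,-4],[0,0,-5.5],[0,0,-7],[0,0,-8],[0,0,-9],[0,0,-9.6],[0,0,-9.9],[0,0,-9.9]],"twist":[[0,0,0],[0,0,0],[0,0,0],[0,0,0],[0,0,0],[0,0,0],[0,0,0],[0,0,0],[0,0,0],[0,0,0]]}'
python3 -m inch '{"travel":[[0,0,0],[0,0,0],[0,0,0],[0,0,0],[0,0,0],[0,0,0]],"twist":[[0,0,0],[0,0,0],[0,0,0],[0,0,0],[0,0,0],[0,0,0]]}' 0 40
```

```text
clock: 10.5
position: [0.6333, 0.0383, 0.2035]
ee_rot: [-0.813, -3.034, 0.0]
wrist_force: [-0.6, 0.2, -0.7]
width: 0.0282
grasp_force: 0.0
clock: 11.1
position: [0.6336, 0.0382, 0.2046]
ee_rot: [0.813, 3.033, 0.0]
wrist_force: [-1.2, -0.2, 4.7]
width: 0.0081
grasp_force: 39.3
```

```bash
python3 -m inch '{"travel":[[-0.18,-0.31,0.25],[-0.36,-0.62,0.5],[-0.54,-0.94,0.74],[-0.72,-1.26,0.97],[-0.91,-1.58,1.19],[-1.1,-1.91,1.41],[-1.29,-2.24,1.62],[-1.48,-2.57,1.83],[-1.87,-3.25,2.23],[-2.26,-3.94,2.59],[-2.26,-3.94,2.59],[-2.26,-3.94,2.59],[-2.26,-3.94,2.59],[-2.26,-3.94,2.59],[-2.26,-3.94,2.59],[-2.26,-3.94,2.59],[-2.26,-3.94,2.59]],"twist":[[0.87,-0.5,0],[1.73,-1,0],[2.6,-1.5,0],[3.47,-1.99,0],[4.34,-2.49,0],[5.2,-2.99,0],[6.07,-3.49,0],[6.94,-3.99,0],[8.67,-4.98,0],[10.4,-5.98,0],[10.4,-5.98,0],[10.4,-5.98,0],[10.4,-5.98,0],[10.4,-5.98,0],[10.4,-5.98,0],[10.4,-5.98,0],[10.4,-5.98,0]]}'
python3 - <<'E'
from h import *
cap('wrist','pics/w5.png')
E
```

```text
clock: 12.8
position: [0.6105, -0.0012, 0.2291]
ee_rot: [0.796, 2.968, 0.31]
wrist_force: [-0.2, -1.2, -3.6]
width: 0.0083
grasp_force: 39.3
```

View pics/w5.png

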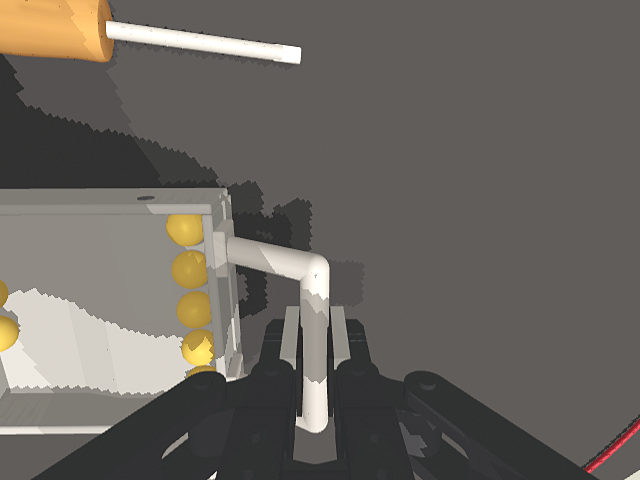

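The five balls are seated (rows 230, 270, 309, 347, 370). The two spares have rolled to the left edge, at (0,293) and (5,333), where the channel is. I lower, release and retreat.

```bash
python3 -m inch '{"travel":[[0.2,0.35,-0.18],[0.39,0.69,-0.36],[0.78,1.37,-0.76],[1.16,2.03,-1.18],[1.35,2.36,-1.4],[1.54,2.68,-1.62],[1.72,3,-1.85],[1.9,3.32,-2.09],[2.08,3.63,-2.34],[2.17,3.78,-2.46],[2.26,3.94,-2.59],[2.26,3.94,-2.59],[2.26,3.94,-2.59],[2.26,3.94,-2.59]],"twist":[[-0.87,0.5,0],[-1.73,1,0],[-3.46,1.99,0],[-5.2,2.99,0],[-6.07,3.49,0],[-6.93,3.99,0],[-7.8,4.48,0],[-8.67,4.98,0],[-9.53,5.48,0],[-9.97,5.73,0],[-10.4,5.98,0],[-10.4,5.98,0],[-10.4,5.98,0],[-10.4,5.98,0]]}'
python3 -m inch '{"travel":[[0,0,0],[0,0,0],[0,0,0],[0,0,0],[0,0,0]],"twist":[[0,0,0],[0,0,0],[0,0,0],[0,0,0],[0,0,0]]}' 0.33
python3 -m inch '{"travel":[[0,0,0.4],[0,0,1],[0,0,2],[0,0,3.5],[0,0,5],[0,0,6.5],[0,0,8],[0,0,9],[0,0,9.9],[0,0,9.9],[0,0,9.9],[0,0,9.9]],"twist":[[0,0,0],[0,0,0],[0,0,0],[0,0,0],[0,0,0],[0,0,0],[0,0,0],[0,0,0],[0,0,0],[0,0,0],[0,0,0],[0,0,0]]}'
python3 - <<'E'
from h import *
cap('wrist','pics/w6.png')
E
```

```text
clock: 14.25
position: [0.6333, 0.0382, 0.2046]
ee_rot: [0.813, 3.034, 0.001]
wrist_force: [-3.5, -1.5, 3.2]
width: 0.0086
grasp_force: 39.8
clock: 14.75
position: [0.6334, 0.0383, 0.2036]
ee_rot: [0.813, 3.034, 0.0]
wrist_force: [-0.9, 0.1, -0.6]
width: 0.0284
grasp_force: 0.0
clock: 15.95
position: [0.633, 0.0383, 0.3015]
ee_rot: [-0.813, -3.033, 0.001]
wrist_force: [-0.7, 0.1, 0.5]
width: 0.0283
grasp_force: 0.0
```

View pics/w6.png

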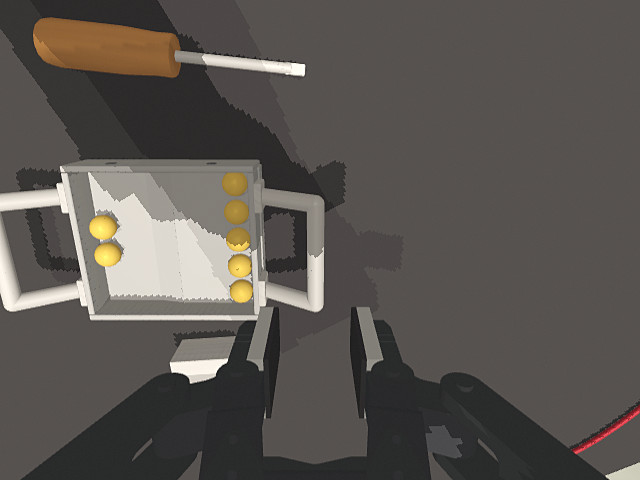

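The board is flat. Five balls are in the pockets (column about 238, rows 184-291), and two spares are in the channel at (103,228) and (108,254). The bystanders in view are unmoved, and the gripper is clear.

```bash
python3 -c "
from workcell import env
print(env.job_done())"
```

```text
the job is handed in; nothing more can be done
None
```

The job is handed in: by the last camera view, the board stands flat with one ball in each of the five pockets and both spares in the channel, after about 16 s of the 51 s allowed; the hand-in gave no verdict.

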